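Hang the moulding samples back on their pegs

ROBOT

A 6-joint arm with a two-finger parallel gripper is mounted at the origin on the work surface. World frame = base frame: x ahead of the robot, y to its left, z up, the work surface at z = 0. Lengths are in m, angles in rad, forces in N, time in s.
With the tool pointing down it reaches from about 0.2 to 0.875 m from the base axis. Payload 3.4 kg.
Tool frame: the origin (TCP) lies midway between the tips of the shut fingers; the grasp point (between the pads) lies 19 mm behind it; z points along the fingers, y is the direction in which the jaws open and shut (so a half turn about z gives the same grasp; the last joint's range is limited). The gripper opens to 94 mm and grips with 3 to 60 N. Pads are 16 mm wide; open, the fingers measure 119 mm over their backs; the gripper's body (75 mm by 177 mm) begins 78 mm behind the grasp point.
Start: joints at [-1.288, 0.276, 1.505, -0, 1.361, -0.121], TCP at [0.226, -0.529, 0.205] pointing down, gripper open.
Joint ranges: [-2.89, 2.89], [-0.75, 2.08], [0.22, 2.7], [-1.18, 4.32], [0.11, 2.71], [-2.7, 2.7]. Speed limits (rad/s): [2.57, 2.57, 3.14, 3.14, 3.14, 3.14].

INTERFACE

Orientations are given as a 3x3 rotation matrix whose columns are the frame's x, y, z axes.
In Python, from rig import ctrl gives the robot as it stands. The module is installed in compiled form; this text tells all that it offers.
- The arm moves only by the tool apply_moves, never from a script. Its argument "series" is a list of rows, each a list of 2 entries, a list of its own where there are three numbers: the shift along the world's x, y, z normalised to -1 to 1, where 1 is 400 mm, then the turn, a rotation vector about the world's x, y, z normalised to -1 to 1, where 1 is 30 degrees. In form: [[[x, y, z], [rx, ry, rz]], ...]. A call has 1 to 5 rows; each row is the pose to reach, as a shift and turn from the pose commanded when the call began; what a row does not reach only later rows make up. A row lasts 1/8 s, in which the tool goes at most 62.5 mm and 10.7 degrees, less where a joint would pass 70% of its speed; a pose out of reach is approached as far as the arm can. A call with a number of a shift or a turn outside -1 to 1 is refused whole. A call with a gripper value outside its range is refused whole. "grip" is the gripper's target within -1 to 1 (shut at 1, half-way at 0, fully open at -1), set as the call begins (left out, the last holds). The fingers move at their own pace and stop on an object; the grip force is fixed at half the most. Time passes only in rows, so rows that repeat a pose let the fingers close. It gives the time, the measured TCP pose, the force and the opening at its end, in the units of the state.
- ctrl.observe(): the state, without advancing time (a new reading comes with each control period).
- ctrl.camera(name): name is "scene" or "side" or "wrist"; returns a dict with "image" (400x640x3 uint8, red, green, blue), "z_map" (400x640 float32, m along the optical axis (not along the pixel's ray), 0 where there is no reading), "mtx" (3x3 intrinsics, pixels), "D" ([k1, k2, p1, p2, k3] as OpenCV has them; the pictures are not rectified), "xyz" and "attitude" of the camera in the world. Camera axes: x right, y down, z forward; pixel columns grow to the right and rows downward; lengths in m; the calibration is good to about 2 mm. A picture is of the moment at which its call begins.
- ctrl.close_job(): hands the job in, once; it reports no verdict.
Trained networks look in the newest picture that a camera, given by its name, has taken for a name from the list of things; names that differ only in an ending like _2 or _b are one class to them, and where a whole thing is asked for, a point or a joint stands for the part that bears it (a point fixed in the world has none). Each returns a list of dicts, best first, with "confidence" (0 to 1); they miss things now and then, are a little off and sometimes report something else, mostly with a low value. They report only what shows in the picture. A call takes as long as a camera call.
- ctrl.look_for(camera, thing): "at" ([column, row] in pixels, amid what is visible of it).
- ctrl.mark_of(camera, thing): "at" ([column, row] in pixels: a listed point, or the origin of a listed thing).
The state is a dict: "time": time; "joint_positions": joint angles; "dq": joint speeds; "effort": joint torques, N m; "position": TCP position; "ee_rot": TCP orientation; "force": force on the tool from outside, world axes, zero at the start; "moment": the same for the moment, N m; "width": opening from 0.0 (shut) to 1.0 (fully open).
Only numpy, scipy, OpenCV 4.12 (cv2) and the standard library are available. Lean on these libraries where they do the work, as an engineer would, in place of code of your own. Each camera call takes 0.05 s, during which the arm holds its last target. There are 200 camera calls.

TASK

Two frame moulding samples stand upright in the slotted wooden rest. Hang each on a peg stand by the hole in its steel tab: the straight sample on the higher peg and the corner-shaped sample on the lower peg, each past the peg's upturned tip so that it hangs freely and still. Do not drop or tip over the samples, and leave the other things on the bench where they are.

Things in the scene. Friction and masses are not known exactly. Their poses are not given: they have to be found in the camera images.
- stick: straight moulding sample, upright: dark wood bar 54 mm wide (y), 12 mm thick (x), 128 mm tall, whole piece 199 mm tall with its tab. Top: steel hanger tab 6 mm thick (x), 54 mm wide (y) with a round 30 mm hole (eye) through it along x, 34 mm of steel above. Origin: centre of the lower end, z up along the sample. Weighs about 0.2 kg.
- stick_eye (a point): centre of the straight sample's hole, 150 mm above its origin, 49 mm below the tab's top edge; axes as the body (x through the hole)
- corner: corner moulding sample, upright: two dark wood legs 36 mm wide, 12 mm thick, at a right angle, apex up, 156 mm across (y), 103 mm tall, whole piece 174 mm tall with its tab. Top: steel hanger tab 6 mm thick (x), 54 mm wide (y) with a round 30 mm hole (eye) through it along x, 34 mm of steel above. Origin: midway between the feet of the legs, at their lowest level; z up. Weighs about 0.2 kg.
- corner_eye (a point): centre of the corner sample's hole, 125 mm above its origin, 49 mm below the tab's top edge; axes as the body (x through the hole)
- rest: fixed plywood rest, 70 mm (x) x 360 mm (y) x 47 mm high, with one slot 15 mm wide along y, its floor 12 mm above the bench, in which both samples stand side by side, 170 mm between centres, either one on the left. Origin: centre of the underside.
- tall_stand: fixed steel stand with the higher peg: base 110 x 100 x 10 mm, 16 mm square post (centre at x = +30 mm) up to 215 mm; at its top a level round peg, 10 mm thick, axis 210 mm above the bench, from the post to -x (roughly towards the robot), 79 mm long; the last 12 mm bends up, tip top 14 mm above the peg axis. Origin: centre of the base's underside; z up.
- tall_peg (a point): point on the axis of the tall stand's level peg, 34 mm in front of the post's face; axes as the stand (x along the peg towards the post, z up). The upward bend begins 33 mm further out (-x) and the tip ends 50 mm out. The centre of a freely hanging eye is 10 mm below the peg's axis.
- low_stand: fixed steel stand with the lower peg: base 110 x 100 x 10 mm, 16 mm square post (centre at x = +30 mm) up to 165 mm; at its top a level round peg, 10 mm thick, axis 160 mm above the bench, from the post to -x (roughly towards the robot), 79 mm long; the last 12 mm bends up, tip top 14 mm above the peg axis. Origin: centre of the base's underside; z up.
- low_peg (a point): point on the axis of the low stand's level peg, 34 mm in front of the post's face; axes as the stand (x along the peg towards the post, z up). The upward bend begins 33 mm further out (-x) and the tip ends 50 mm out. The centre of a freely hanging eye is 10 mm below the peg's axis.
- jar: loose glass jar, 60 mm across, 85 mm tall, bystander between the stands; origin: centre of its underside
- tape: loose cardboard tape roll lying flat, 72 mm across, 24 mm tall, bystander between rest and stands; origin: centre of its underside
- hammer: loose hammer, bystander lying to the robot's right, under 40 mm tall
- screwdriver: loose screwdriver, bystander lying to the robot's left, under 40 mm tall
- can: loose can, 70 mm across, 110 mm tall, bystander at the far right; origin: centre of its underside
- offcut: loose wooden offcut, 45 x 140 x 22 mm, bystander at the far left; origin: centre of its underside
- mug: loose white mug, 76 mm across, 90 mm tall, bystander at the near right; origin: centre of its underside

How it is judged:
At the end, for the whole second after the job is handed in: Straight sample hangs on the higher peg, corner sample on the lower: eye centre within 34 mm of the peg point along the peg, 12 mm sideways, 4 to 16 mm below the peg axis; carried by the stand (over 0.4 N), within 0.2 rad of upright, slower than 0.05 m/s (x of stick_eye in the frame of tall_peg between -0.034 and 0.034 m and y of stick_eye in the frame of tall_peg between -0.012 and 0.012 m and z of stick_eye in the frame of tall_peg between -0.016 and -0.004 m and contact force between stick and tall_stand above 0.4 N and angle between each of stick, corner's own z axis and vertical below 0.2 rad and linear speed of each of stick, corner below 0.05 m/s and x of corner_eye in the frame of low_peg between -0.034 and 0.034 m and y of corner_eye in the frame of low_peg between -0.012 and 0.012 m and z of corner_eye in the frame of low_peg between -0.016 and -0.004 m and contact force between corner and low_stand above 0.4 N); the robot touches nothing.
It fails at once if the straight sample is dropped or tipped over (leans over 1.0 rad) (angle between stick's own z axis and vertical above 1 rad).
It fails at once if the corner sample is dropped or tipped over (leans over 1.0 rad) (angle between corner's own z axis and vertical above 1 rad).
It fails at once if another thing on the bench is knocked or shoved over 40 mm from its place (distance of any of jar, tape, hammer, screwdriver, can, offcut, mug from where it was at the start of the episode above 0.04 m).
It also fails if it takes over 59 s, if anything falls off the work surface, if the arm or the gripper's body presses on something with over 40 N, if the wrist force passes 120 N, or if a joint passes its speed limit or range.

## Working session

There is one attempt and no reset: what is moved stays moved. The work goes in short steps, Python scripts to look and compute and a tool call to move; the robot and the scene stay as the last step left them, time stands still between calls to the robot, and variables do not carry over. Pictures are saved under pics/ and viewed, about 8 in all and at most 12, crops included, and the job is handed in when it is done.

Besides the shell and the picture viewer there is one more tool, called after "Request:" as name(argument=value, ...) on one line, values as JSON. apply_moves: Moves the arm, as the interface text tells. Scaled input: -1 to 1 covers 400 mm each way for a shift and 30 degrees each way for a turn. Its arguments: {"type":"object","properties":{"series":{"type":"array"},"grip":{"type":"number"}},"required":["series"]}

```bash
mkdir -p pics
cat > h.py <<'E'
import numpy as np, cv2
from rig import ctrl
def shot(n):
    return ctrl.camera(n)
def ray(c,px):
    u=cv2.undistortPoints(np.array([[px]],float),np.array(c["mtx"]),np.array(c["D"]))[0,0]
    return np.array([u[0],u[1],1.])
def world(c,px,z=None,r=2):
    if z is None:
        i,j=int(round(px[1])),int(round(px[0])); p=c["z_map"][max(i-r,0):i+r+1,max(j-r,0):j+r+1]; p=p[p>0]
        if len(p)==0: return None
        z=np.median(p)
    return np.array(c["xyz"])+np.array(c["attitude"])@(ray(c,px)*z)
def at_plane(c,px,h,ax=2):
    d=np.array(c["attitude"])@ray(c,px);o=np.array(c["xyz"]); return o+d*(h-o[ax])/d[ax]
def save(c,name,s=1): cv2.imwrite("pics/"+name+".png",cv2.cvtColor(c["image"],cv2.COLOR_RGB2BGR))
def cloud(c):
    z=c["z_map"];h,w=z.shape
    g=np.stack(np.meshgrid(np.arange(w),np.arange(h)),-1).reshape(-1,1,2).astype(float)
    u=cv2.undistortPoints(g,np.array(c["mtx"]),np.array(c["D"])).reshape(h,w,2)
    P=np.dstack([u,np.ones((h,w))])*z[...,None]
    W=P@np.array(c["attitude"]).T+np.array(c["xyz"]); W[z<=0]=np.nan
    return W
E
python3 - <<'E'
from h import *
np.set_printoptions(precision=3,suppress=True)
for n in("scene","side"):
    c=shot(n);save(c,n+"0");print(n,c["xyz"],np.array(c["attitude"]).tolist(),(c["z_map"]>0).mean())
    for t in"stick stick_eye corner corner_eye rest tall_stand tall_peg low_stand low_peg jar tape hammer screwdriver mug can offcut".split():
        f=ctrl.mark_of(n,t)
        for d in f[:2]: print(t,np.round(d["at"],1),round(d["confidence"],2),world(c,d["at"]))
print(ctrl.observe()["ee_rot"])
E
```

```text
scene [1.042 0.515 1.273] [[-0.7201526643506481, 0.5843325206655655, -0.3740797312355873], [0.6937808833869886, 0.6010866714460797, -0.3966899283529169], [-0.006944485253259265, -0.5452066752182139, -0.8382729003266588]] 0.99590234375
stick [364.6 223.7] 0.55 [0.458 0.088 0.047]
stick_eye [370.2 195.6] 0.6 [0.425 0.069 0.14 ]
corner [328.  187.4] 0.56 [ 0.444 -0.079  0.046]
corner_eye [328.9 160.3] 0.68 [ 0.427 -0.094  0.152]
rest [349.5 205.7] 0.63 [0.445 0.015 0.048]
rest [299.3 135.7] 0.15 [ 0.371 -0.288  0.054]
tall_stand [238.2 215.8] 0.62 [ 0.697 -0.212  0.01 ]
tall_peg [230.3 176.1] 0.92 [ 0.689 -0.208  0.213]
tall_peg [240.3 217.6] 0.66 [ 0.696 -0.202  0.011]
low_stand [338.5 315.7] 0.81 [0.701 0.224 0.012]
low_peg [341.1 289.2] 0.65 [0.638 0.172 0.   ]
low_peg [385.7 359.9] 0.61 [0.701 0.392 0.022]
jar [266.6 275.2] 0.79 [0.779 0.028 0.085]
jar [241.8 217. ] 0.42 [ 0.692 -0.201  0.01 ]
tape [314.8 241.9] 0.51 [ 0.587  0.012 -0.   ]
hammer [252.  147.4] 0.6 [ 0.499 -0.383  0.019]
hammer [382.4 358.1] 0.45 [0.703 0.384 0.023]
screwdriver [429.5 305.7] 0.65 [0.499 0.376 0.002]

[... 697 characters left out ...]
25 0.044]
tall_stand [286.1 188.1] 0.61 [ 0.697 -0.206  0.006]
tall_peg [286.6 137.3] 0.91 [ 0.683 -0.202  0.206]
low_stand [241.5 303.7] 0.6 [0.682 0.223 0.008]
low_peg [234.8 267. ] 0.66 [0.741 0.118 0.005]
low_peg [347.7 275.7] 0.39 [0.443 0.097 0.035]
jar [244.7 239.8] 0.94 [0.744 0.03  0.014]
tape [301.1 250.5] 0.9 [ 0.587  0.017 -0.002]
hammer [360.5 162.9] 0.63 [ 0.496 -0.387  0.001]
screwdriver [299.1 377.6] 0.78 [0.491 0.378 0.022]
mug [402.9 186.7] 0.69 [ 0.346 -0.27   0.031]
mug [368.  195.9] 0.33 [ 0.429 -0.076  0.155]
can [304.7 155.9] 0.6 [ 0.675 -0.347  0.027]
offcut [209.5 366.3] 0.57 [0.69  0.401 0.02 ]
[[ 0.92   0.393  0.   ]
 [ 0.393 -0.92  -0.   ]
 [ 0.     0.    -1.   ]]
```

Run:
```python
from h import *
np.set_printoptions(precision=4,suppress=True)
cs={n:shot(n) for n in("scene","side")}
def line(P,lab):
    m=P.mean(0);u,s,v=np.linalg.svd((P-m)[:,:2],full_matrices=False);print(lab,len(P),"mean",m,"min",P.min(0),"max",P.max(0),"dir",v[0],"yaw",np.degrees(np.arctan(v[0][1]/v[0][0])),"rms",(s/np.sqrt(len(P))))
for n,c in cs.items():
    W=cloud(c).reshape(-1,3);W=W[np.isfinite(W).all(1)]
    def box(x0,x1,y0,y1,z0,z1): return W[((W>[x0,y0,z0])&(W<[x1,y1,z1])).all(1)]
    print(n)
    line(box(.36,.5,.02,.17,.06,.22),"stick"); line(box(.36,.5,-.19,.02,.06,.2),"corner")
    line(box(.36,.5,.03,.17,.19,.22),"sticktop")
    line(box(.36,.5,-.19,.02,.165,.2),"cornertop")
    line(box(.35,.52,-.25,.3,.04,.052),"resttop")
    line(box(.55,.82,-.3,-.1,.195,.235),"tallpeg")
    line(box(.55,.82,.12,.32,.145,.19),"lowpeg")
    line(box(.55,.82,-.29,-.12,.005,.016),"tallbase")
    line(box(.55,.82,.12,.32,.005,.016),"lowbase")
    line(box(.7,.85,-.08,.12,.03,.12),"jar");line(box(.5,.68,-.08,.12,.01,.04),"tape")
a,b=cs["scene"]["image"],cs["side"]["image"]
out=np.vstack([a[110:390,150:470],b[110:390,190:510]]) 
out=np.hstack([a[110:390,150:470],b[110:390,190:510]])
cv2.imwrite("pics/both.png",cv2.resize(out[...,::-1],(800,350),interpolation=cv2.INTER_CUBIC))
```

```text
scene
stick 522 mean [0.4397 0.0757 0.142 ] min [0.4291 0.0453 0.0602] max [0.446  0.1021 0.2158] dir [0.0505 0.9987] yaw 87.10700106425278 rms [0.0172 0.0028]
corner 447 mean [ 0.4261 -0.0909  0.1193] min [ 0.4166 -0.1478  0.0601] max [ 0.4361 -0.0376  0.19  ] dir [0.0566 0.9984] yaw 86.75273853487042 rms [0.0228 0.0029]
sticktop 109 mean [0.438  0.0739 0.204 ] min [0.432  0.0458 0.1903] max [0.4437 0.1    0.2158] dir [0.0804 0.9968] yaw 85.38625838429401 rms [0.0162 0.0021]
cornertop 91 mean [ 0.4244 -0.0934  0.1791] min [ 0.4175 -0.1228  0.1651] max [ 0.4298 -0.0679  0.19  ] dir [0.0554 0.9985] yaw 86.82290309117752 rms [0.0168 0.0023]
resttop 1621 mean [0.438  0.004  0.0464] min [ 0.3823 -0.1923  0.04  ] max [0.4814 0.1691 0.052 ] dir [0.066  0.9978] yaw 86.2164333669375 rms [0.1068 0.0214]
tallpeg 173 mean [ 0.6916 -0.2062  0.2128] min [ 0.6364 -0.2255  0.1961] max [ 0.733  -0.1895  0.2265] dir [ 0.9706 -0.2408] yaw -13.933281038851659 rms [0.0309 0.0038]
lowpeg 184 mean [0.6932 0.2223 0.1639] min [0.6382 0.2105 0.1464] max [0.7354 0.2356 0.1745] dir [0.9884 0.1521] yaw 8.746523
[... 1738 characters left out ...]
0.9904 -0.1382] yaw 7.944743537669104 rms [0.0302 0.0037]
tallbase 620 mean [ 0.689  -0.2016  0.0082] min [ 0.5806 -0.2652  0.005 ] max [ 0.7574 -0.1327  0.0143] dir [-0.979  -0.2038] yaw 11.76049862618778 rms [0.0316 0.0288]
lowbase 1305 mean [0.6906 0.2261 0.0083] min [0.6352 0.1668 0.005 ] max [0.7512 0.318  0.016 ] dir [-0.6948 -0.7192] yaw 45.98893313107248 rms [0.0319 0.0277]
jar 522 mean [0.7596 0.0221 0.0677] min [ 0.7349 -0.0142  0.0304] max [0.7922 0.0435 0.0888] dir [-0.8573 -0.5149] yaw 30.98883988431425 rms [0.0154 0.0142]
tape 322 mean [0.5844 0.0148 0.0204] min [ 0.55   -0.0249  0.0101] max [0.6203 0.0484 0.0281] dir [-0.2651  0.9642] yaw -74.62860917364974 rms [0.0236 0.0206]
```

View pics/both.png

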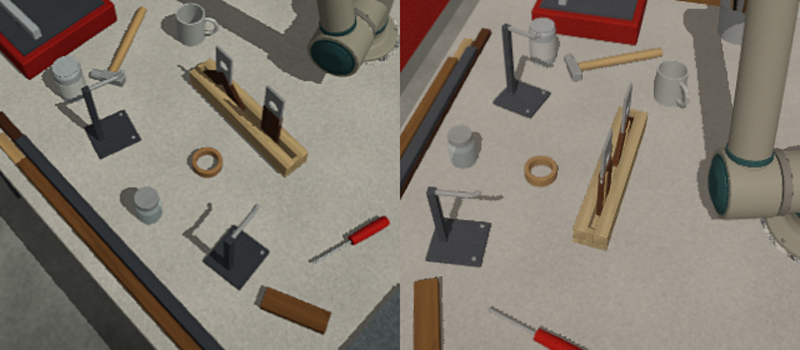

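The picture shows the rest holding the stick on the left (+y) and the corner on the right. The tall stand is at right-back, the low stand at left-back, and the tape and jar lie between them. The cloud measurements match the given sizes. I'll go for the stick first.

Request:
apply_moves(series=[[[0.25,0.7,0.3],[0,0,1]],[[0.25,0.7,0.3],[0,0,1]],[[0.25,0.7,0.3],[0,0,1]],[[0.25,0.7,0.3],[0,0,1]],[[0.25,0.7,0.3],[0,0,1]]], grip=-1)

```text
time: 2.42
position: [0.3237, -0.2541, 0.3234]
ee_rot: [[0.6, 0.8, 0.001], [0.8, -0.6, -0.001], [0.0, 0.001, -1.0]]
force: [0.1, -0.1, 0.8]
width: 0.999
```

Request:
apply_moves(series=[[[0.26,0.75,0],[0,0,1]],[[0.26,0.75,0],[0,0,1]],[[0.26,0.75,0],[0,0,1]],[[0.26,0.75,0],[0,0,1]],[[0.26,0.75,0],[0,0,1]]])

```text
time: 3.05
position: [0.4261, 0.0414, 0.3228]
ee_rot: [[0.119, 0.993, 0.002], [0.993, -0.119, -0.001], [-0.0, 0.002, -1.0]]
force: [0.5, -1.1, 0.6]
width: 1.003
```

Run:
```python
from h import *
np.set_printoptions(precision=4,suppress=True)
o=ctrl.observe();R=np.array(o["ee_rot"]);print(o["time"],o["position"],np.degrees(np.arctan2(R[1,1],R[0,1])),R[2],o["force"])
c=shot("wrist");save(c,"w1");print(c["xyz"])
for t in("stick_eye","corner_eye","stick"):
    for d in ctrl.look_for("wrist",t)[:2]: print(t,d["at"],d["confidence"],world(c,d["at"]))
W=cloud(c).reshape(-1,3);W=W[np.isfinite(W).all(1)]
P=W[((W>[.38,0,.17])&(W<[.5,.15,.225])).all(1)]
print(len(P));
if len(P): print(P.mean(0),P.min(0),P.max(0))
```

```text
3.05 [0.4261 0.0414 0.3228] -6.854690348071691 [-0.0003  0.0017 -1.    ] [ 0.4819 -1.1482  0.5825]
[0.4344 0.1098 0.5017]
stick_eye [320.0, 160.8] 0.7 [0.4349 0.0697 0.1468]
corner_eye [325.4, 252.6] 0.65 [ 0.4273 -0.0714  0.0903]
stick [319.9, 157.7] 0.72 [0.4351 0.0774 0.1863]
368
[0.4376 0.0722 0.2096] [0.4327 0.0445 0.1778] [0.4424 0.0986 0.2127]
```

Request:
apply_moves(series=[[[0.02,0.06,-0.1],[0,0,0.06]],[[0.02,0.06,-0.15],[0,0,0.06]],[[0.02,0.06,-0.15],[0,0,0.06]],[[0.02,0.06,-0.15],[0,0,0.06]]])

```text
time: 3.75
position: [0.4342, 0.062, 0.2634]
ee_rot: [[0.091, 0.996, 0.002], [0.996, -0.091, -0.0], [-0.0, 0.002, -1.0]]
force: [0.9, 0.1, 0.3]
width: 1.002
```

Request:
apply_moves(series=[[[0.008,0.025,-0.05],[0,0,0.015]],[[0.008,0.025,-0.12],[0,0,0.015]],[[0.008,0.025,-0.2],[0,0,0.015]],[[0.008,0.025,-0.2],[0,0,0.015]],[[0.008,0.025,-0.2],[0,0,0.015]]])

```text
time: 4.38
position: [0.4383, 0.073, 0.1842]
ee_rot: [[0.081, 0.997, 0.003], [0.997, -0.081, -0.0], [0.0, 0.003, -1.0]]
force: [0.2, 0.5, 0.8]
width: 1.002
```

Request:
apply_moves(series=[[[0,0,0],[0,0,0]],[[0,0,0],[0,0,0]],[[0,0,0],[0,0,0]],[[0,0,0],[0,0,0]],[[0,0,0],[0,0,0]]], grip=1)

```text
time: 5.0
position: [0.4369, 0.0734, 0.1824]
ee_rot: [[0.08, 0.997, 0.0], [0.997, -0.08, -0.0], [-0.0, 0.0, -1.0]]
force: [-0.4, -0.4, -1.1]
width: 0.508
```

Request:
apply_moves(series=[[[0,0,0],[0,0,0]],[[0,0,0],[0,0,0]],[[0,0,0],[0,0,0]]])

```text
time: 5.38
position: [0.4369, 0.0734, 0.1824]
ee_rot: [[0.08, 0.997, -0.0], [0.997, -0.08, -0.0], [-0.0, -0.0, -1.0]]
force: [-0.7, 0.0, 0.8]
width: 0.185
```

Request:
apply_moves(series=[[[0,0,0],[0,0,0]],[[0,0,0],[0,0,0]],[[0,0,0],[0,0,0]]])

```text
time: 5.75
position: [0.437, 0.0734, 0.1824]
ee_rot: [[0.08, 0.997, 0.0], [0.997, -0.08, -0.0], [-0.0, 0.0, -1.0]]
force: [-0.2, 0.7, -0.3]
width: 0.063
```

Request:
apply_moves(series=[[[0,0,0.03],[0,0,0]],[[0,0,0.08],[0,0,0]],[[0,0,0.14],[0,0,0]],[[0,0,0.17],[0,0,0]],[[0,0,0.17],[0,0,0]]])

```text
time: 6.38
position: [0.4374, 0.0734, 0.2513]
ee_rot: [[0.08, 0.997, 0.002], [0.997, -0.08, -0.0], [0.0, 0.002, -1.0]]
force: [0.1, -0.9, -2.3]
width: 0.061
```

Request:
apply_moves(series=[[[0.08,0,0.0],[0,0,0]],[[0.2,-0.02,0.0],[0,0,-0.1]],[[0.3,-0.1,0],[0,0,-0.2]],[[0.34,-0.22,0],[0,0,-0.313]],[[0.36,-0.34,0],[0,0,-0.313]]])

```text
time: 7.0
position: [0.5814, -0.0638, 0.2485]
ee_rot: [[0.242, 0.97, -0.003], [0.97, -0.242, 0.001], [0.0, -0.003, -1.0]]
force: [0.3, -0.5, -2.0]
width: 0.061
```

Request:
apply_moves(series=[[[0.005,-0.12,0],[0,0,0]],[[0.016,-0.22,0],[0,0,0]],[[0.016,-0.28,0],[0,0,0]],[[0.016,-0.294,0],[0,0,0]],[[0.016,-0.294,0],[0,0,0]]])

```text
time: 7.62
position: [0.5871, -0.1793, 0.2502]
ee_rot: [[0.242, 0.97, -0.001], [0.97, -0.242, 0.001], [0.001, -0.001, -1.0]]
force: [0.5, -0.4, -2.2]
width: 0.061
```

Run:
```python
from h import *
np.set_printoptions(precision=4,suppress=True)
o=ctrl.observe();R=np.array(o["ee_rot"]);print(o["time"],o["position"],np.degrees(np.arctan2(R[1,1],R[0,1])),o["force"],o["width"])
for n in("wrist","scene","side"):
    c=shot(n);save(c,n+"2")
    W=cloud(c).reshape(-1,3);W=W[np.isfinite(W).all(1)]
    P=W[((W>[.61,-.27,.195])&(W<[.8,-.14,.23])).all(1)]
    print(n,len(P))
    if len(P)<20: continue
    print(P.min(0),P.max(0))
    Q=P[(P[:,0]<.715)]
    f=np.polyfit(Q[:,0],Q[:,1],1);print("y at .685",np.polyval(f,.685),"slope",f[0], "y at .64",np.polyval(f,.64))
    for t in("tall_peg","stick_eye"):
        for d in ctrl.mark_of(n,t)[:1]: print(t,d["at"],d["confidence"],world(c,d["at"]),at_plane(c,d["at"],.21))
cv2.imwrite("pics/w2.png",cv2.cvtColor(np.hstack([cv2.imread("pics/wrist2.png")[100:400,120:520],cv2.imread("pics/side2.png")[60:360,120:520]]),cv2.COLOR_BGR2RGB)[...,::-1])
```

```text
7.625 [ 0.5871 -0.1793  0.2502] -13.992758863627085 [ 0.4525 -0.4456 -2.207 ] 0.06056535885593568
wrist 2074
[ 0.6352 -0.2274  0.1951] [ 0.733  -0.1907  0.2243]
y at .685 -0.20663851959596446 slope -0.275315628766841 y at .64 -0.1942493163014566
tall_peg [445.0, 223.9] 0.77 [ 0.6805 -0.2047  0.2142] [ 0.682  -0.2065  0.21  ]
stick_eye [313.7, 230.2] 0.73 [ 0.5899 -0.1642  0.278 ] [ 0.5835 -0.1873  0.21  ]
scene 175
[ 0.6355 -0.2281  0.1959] [ 0.732  -0.1885  0.2233]
y at .685 -0.20489548308169106 slope -0.2693836895021333 y at .64 -0.19277321705409506
tall_peg [233.1, 174.6] 0.82 [ 0.6806 -0.2068  0.2135] [ 0.6794 -0.2092  0.21  ]
stick_eye [264.2, 154.9] 0.62 [ 0.5955 -0.1699  0.2574] [ 0.5746 -0.2018  0.21  ]
side 144
[ 0.6342 -0.2244  0.1956] [ 0.7331 -0.1873  0.2227]
y at .685 -0.2040935065802327 slope -0.28222040558934564 y at .64 -0.19139358832871214
tall_peg [287.7, 134.8] 0.58 [ 0.6818 -0.2085  0.2103] [ 0.6819 -0.2088  0.21  ]
stick_eye [318.2, 139.0] 0.83 [ 0.5901 -0.1931  0.223 ] [ 0.5943 -0.2099  0.21  ]
```

View pics/w2.png

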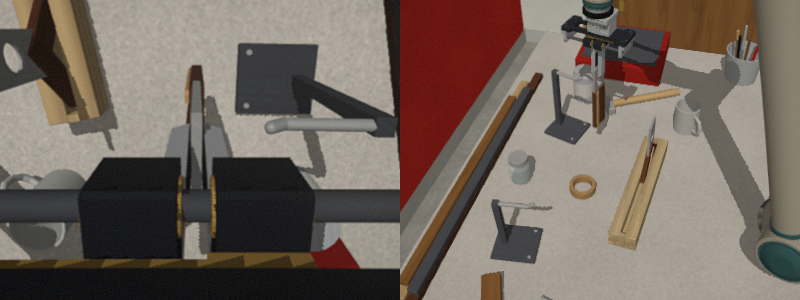

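The side view shows the stick upright just in front of the tall peg's tip, and the wrist view shows the peg tip at about (270,127) in the crop. Peg-line estimates agree within about 2 mm. I'll insert now.

Request:
apply_moves(series=[[[0,0.001,-0.02],[0,0,-0.04]],[[0,0.001,-0.036],[0,0,-0.04]],[[0.05,-0.012,-0.036],[0,0,-0.04]],[[0.1,-0.025,-0.036],[0,0,-0.04]],[[0.14,-0.036,-0.036],[0,0,-0.04]]])

```text
time: 8.7
position: [0.6438, -0.1948, 0.2352]
ee_rot: [[0.262, 0.965, -0.001], [0.965, -0.262, 0.0], [0.0, -0.001, -1.0]]
force: [-0.1, -0.1, -1.3]
width: 0.065
```

Request:
apply_moves(series=[[[0.03,-0.008,0],[0,0,0]],[[0.06,-0.016,0],[0,0,0]],[[0.09,-0.024,0],[0,0,0]],[[0.1,-0.027,0],[0,0,0]],[[0.1,-0.027,0],[0,0,0]]])

```text
time: 9.32
position: [0.6834, -0.2054, 0.2359]
ee_rot: [[0.262, 0.965, -0.0], [0.965, -0.262, 0.0], [-0.0, -0.0, -1.0]]
force: [0.5, 0.1, -1.8]
width: 0.059
```

Request:
apply_moves(series=[[[0,0,-0.01],[0,0,0]],[[0,0,-0.02],[0,0,0]],[[0,0,-0.03],[0,0,0]],[[0,0,-0.036],[0,0,0]],[[0,0,-0.036],[0,0,0]]])

```text
time: 9.95
position: [0.6832, -0.2054, 0.2213]
ee_rot: [[0.262, 0.965, -0.0], [0.965, -0.262, 0.0], [0.0, -0.0, -1.0]]
force: [-0.3, 0.6, -1.2]
width: 0.063
```

Request:
apply_moves(series=[[[0,0,-0.004],[0,0,0]],[[0,0,-0.004],[0,0,0]],[[0,0,-0.004],[0,0,0]]])

```text
time: 10.32
position: [0.6835, -0.2055, 0.2204]
ee_rot: [[0.262, 0.965, 0.001], [0.965, -0.262, -0.0], [-0.0, 0.001, -1.0]]
force: [0.1, 0.4, 0.2]
width: 0.059
```

Run:
```python
from h import *
o=ctrl.observe();print(o["time"],o["position"],o["force"])
c=shot("scene");s=shot("side")
a=cv2.resize(c["image"][100:230,170:330],(400,325),interpolation=cv2.INTER_CUBIC);b=cv2.resize(s["image"][70:200,220:380],(400,325),interpolation=cv2.INTER_CUBIC)
cv2.imwrite("pics/t3.png",np.hstack([a,b])[...,::-1])
```

```text
10.325 [ 0.68351972 -0.20548265  0.22040563] [0.12293235 0.43397547 0.2226682 ]
```

View pics/t3.png

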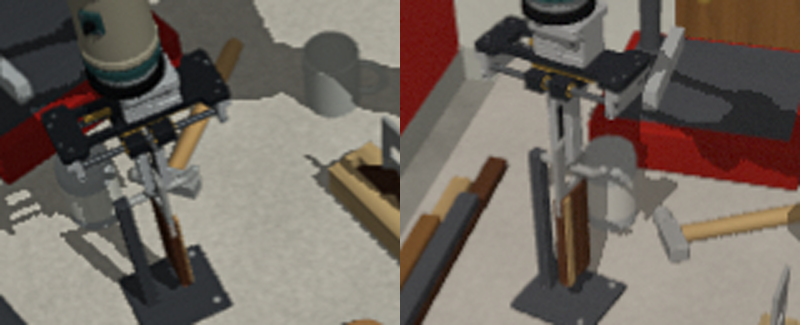

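The tip sticks out on the robot's side of the tab, and the weight has come off the wrist (z force from -1.8 to about 0 N). I'll release with a partial opening.

Request:
apply_moves(series=[[[0,0,0],[0,0,0]],[[0,0,0],[0,0,0]],[[0,0,0],[0,0,0]],[[0,0,0],[0,0,0]]], grip=0.5)

```text
time: 10.92
position: [0.6833, -0.2054, 0.22]
ee_rot: [[0.262, 0.965, 0.0], [0.965, -0.262, -0.0], [0.0, 0.0, -1.0]]
force: [0.7, 0.8, 0.3]
width: 0.251
```

Request:
apply_moves(series=[[[0,0,0.03],[0,0,0]],[[0,0,0.1],[0,0,0]],[[0,0,0.2],[0,0,0]],[[0,0,0.3],[0,0,0]],[[0,0,0.3],[0,0,0]]])

```text
time: 11.55
position: [0.6847, -0.2059, 0.3452]
ee_rot: [[0.262, 0.965, 0.008], [0.965, -0.262, -0.003], [-0.001, 0.009, -1.0]]
force: [0.2, -0.5, 0.1]
width: 0.253
```

```bash
cat > chk.py <<'E'
from h import *
import sys
np.set_printoptions(precision=4,suppress=True)
o=ctrl.observe();R=np.array(o["ee_rot"]);print(o["time"],o["position"],np.degrees(np.arctan2(R[1,1],R[0,1])),o["force"],o["width"])
for n in("wrist","scene","side"):
    c=shot(n);save(c,n+sys.argv[1])
    for t in("tall_peg","stick_eye","low_peg","corner_eye"):
        for d in ctrl.mark_of(n,t)[:1]: print(n,t,np.round(d["at"]),round(d["confidence"],2),world(c,d["at"]))
    W=cloud(c).reshape(-1,3);W=W[np.isfinite(W).all(1)]
    for l,a,b in(("sticktop",[.6,-.3,.23],[.75,-.12,.26]),("cornertop",[.38,-.17,.165],[.47,-.02,.2]),("cornertop_on_peg",[.6,.15,.178],[.75,.3,.21])):
        P=W[((W>a)&(W<b)).all(1)]
        if len(P)>5: print(n,l,len(P),P.mean(0),P.min(0),P.max(0))
E
python3 chk.py 4
```

```text
11.55 [ 0.6847 -0.2059  0.3452] -15.199018836528726 [ 0.2028 -0.5074  0.0792] 0.25251713676238374
wrist tall_peg [312. 193.] 0.93 [ 0.6846 -0.1981  0.2485]
wrist stick_eye [311. 191.] 0.87 [ 0.6842 -0.1957  0.2476]
wrist corner_eye [ 95. 151.] 0.66 [ 0.3311 -0.0826 -0.0004]
wrist sticktop 377 [ 0.6846 -0.2045  0.248 ] [ 0.675  -0.2334  0.2319] [ 0.6936 -0.1805  0.2504]
wrist cornertop 992 [ 0.4259 -0.0979  0.1782] [ 0.4183 -0.1255  0.1651] [ 0.4302 -0.0707  0.1877]
scene tall_peg [229. 174.] 0.96 [ 0.6813 -0.2274  0.1967]
scene stick_eye [235. 181.] 0.69 [ 0.6915 -0.1865  0.2134]
scene low_peg [340. 291.] 0.69 [0.6471 0.1763 0.0113]
scene corner_eye [331. 164.] 0.98 [ 0.4171 -0.0943  0.1271]
scene sticktop 65 [ 0.6841 -0.2028  0.245 ] [ 0.6745 -0.2318  0.2301] [ 0.6915 -0.1786  0.2538]
scene cornertop 90 [ 0.4244 -0.0943  0.1792] [ 0.4184 -0.1246  0.165 ] [ 0.4292 -0.068   0.189 ]
side tall_peg [287. 137.] 0.58 [ 0.6804 -0.1989  0.2098]
side stick_eye [286. 140.] 0.59 [ 0.6911 -0.2153  0.1845]
side low_peg [232. 269.] 0.72 [ 0.7468  0.1215 -0.0013]
side corner_eye [370. 196.] 0.7 [ 0.424  -0.0762  0.1551]
side sticktop 80 [ 0.6824 -0.2031  0.2413] [ 0.6724 -0.2327  0.2304] [ 0.6919 -0.1767  0.2487]
side cornertop 63 [ 0.4232 -0.0923  0.1782] [ 0.4186 -0.1237  0.1652] [ 0.4289 -0.0686  0.186 ]
```

The stick hangs as expected: its top is at z 0.249 and it is centred on the peg. Next is the corner.

Request:
apply_moves(series=[[[-0.13,0.05,0],[0,0,0.1]],[[-0.27,0.11,0],[0,0,0.2]],[[-0.41,0.17,0],[0,0,0.35]],[[-0.54,0.225,0],[0,0,0.35]],[[-0.65,0.273,0],[0,0,0.35]]], grip=-1)

```text
time: 12.92
position: [0.4212, -0.0953, 0.3404]
ee_rot: [[0.082, 0.997, 0.001], [0.997, -0.082, -0.0], [-0.0, 0.001, -1.0]]
force: [-0.3, 0.9, 0.4]
width: 0.744
```

Request:
apply_moves(series=[[[0,0,-0.1],[0,0,0]],[[0,0,-0.2],[0,0,0]],[[0,0,-0.25],[0,0,0]],[[0,0,-0.25],[0,0,0]]])

```text
time: 13.42
position: [0.4222, -0.0958, 0.2391]
ee_rot: [[0.082, 0.997, -0.003], [0.997, -0.082, 0.001], [0.001, -0.003, -1.0]]
force: [-0.0, 0.7, 0.4]
width: 1.002
```

Request:
apply_moves(series=[[[0.004,-0.002,-0.06],[0,0,0]],[[0.004,-0.002,-0.14],[0,0,0]],[[0.004,-0.002,-0.205],[0,0,0]],[[0.004,-0.002,-0.205],[0,0,0]],[[0.004,-0.002,-0.205],[0,0,0]]])

```text
time: 14.05
position: [0.4263, -0.0975, 0.1596]
ee_rot: [[0.082, 0.997, 0.003], [0.997, -0.082, -0.001], [-0.001, 0.003, -1.0]]
force: [0.7, 0.2, -0.5]
width: 1.0
```

Request:
apply_moves(series=[[[0,0,0],[0,0,0]],[[0,0,0],[0,0,0]],[[0,0,0],[0,0,0]],[[0,0,0],[0,0,0]],[[0,0,0],[0,0,0]]], grip=1)

```text
time: 14.68
position: [0.4249, -0.097, 0.158]
ee_rot: [[0.082, 0.997, 0.0], [0.997, -0.082, 0.0], [0.0, 0.0, -1.0]]
force: [-0.1, 0.1, -0.1]
width: 0.506
```

Request:
apply_moves(series=[[[0,0,0],[0,0,0]],[[0,0,0],[0,0,0]],[[0,0,0],[0,0,0]],[[0,0,0],[0,0,0]],[[0,0,0],[0,0,0]]])

```text
time: 15.3
position: [0.4249, -0.097, 0.158]
ee_rot: [[0.082, 0.997, -0.0], [0.997, -0.082, 0.0], [0.0, -0.0, -1.0]]
force: [-1.3, 0.1, 0.2]
width: 0.06
```

Request:
apply_moves(series=[[[0,0,0.03],[0,0,0]],[[0,0,0.08],[0,0,0]],[[0,0,0.14],[0,0,0]],[[0,0,0.175],[0,0,0]],[[0,0,0.175],[0,0,0]]])

```text
time: 15.92
position: [0.4256, -0.0973, 0.229]
ee_rot: [[0.082, 0.997, 0.002], [0.997, -0.082, -0.001], [-0.001, 0.002, -1.0]]
force: [-0.1, 0.1, -2.6]
width: 0.061
```

Request:
apply_moves(series=[[[0.08,0.04,0],[0,0,0.05]],[[0.18,0.12,0],[0,0,0.15]],[[0.26,0.23,0],[0,0,0.25]],[[0.32,0.35,0],[0,0,0.35]],[[0.37,0.48,0],[0,0,0.433]]])

```text
time: 16.55
position: [0.5733, 0.0962, 0.2264]
ee_rot: [[-0.145, 0.989, -0.002], [0.989, 0.145, -0.001], [-0.0, -0.002, -1.0]]
force: [0.6, -0.0, -2.1]
width: 0.063
```

Request:
apply_moves(series=[[[0.02,0.12,0],[0,0,0]],[[0.03,0.2,0],[0,0,0]],[[0.034,0.26,0],[0,0,0]],[[0.034,0.28,0],[0,0,0]],[[0.034,0.28,0],[0,0,0]]])

```text
time: 17.18
position: [0.5861, 0.2067, 0.2271]
ee_rot: [[-0.145, 0.989, -0.002], [0.989, 0.145, -0.001], [-0.001, -0.002, -1.0]]
force: [-0.3, -1.4, -3.0]
width: 0.061
```

Run:
```python
from h import *
np.set_printoptions(precision=4,suppress=True)
o=ctrl.observe();R=np.array(o["ee_rot"]);print(o["time"],o["position"],np.degrees(np.arctan2(R[1,1],R[0,1])),o["force"],o["width"])
for n in("wrist","side"):
    c=shot(n);save(c,n+"5")
    W=cloud(c).reshape(-1,3);W=W[np.isfinite(W).all(1)]
    P=W[((W>[.62,.15,.145])&(W<[.8,.3,.185])).all(1)]
    print(n,len(P))
    if len(P)<20: continue
    print(P.min(0),P.max(0))
    Q=P[(P[:,0]<.715)]
    f=np.polyfit(Q[:,0],Q[:,1],1);print("y at .685",np.polyval(f,.685),"slope",f[0])
    for t in("low_peg","corner_eye"):
        for d in ctrl.mark_of(n,t)[:1]: print(t,d["at"],d["confidence"],world(c,d["at"]))
cv2.imwrite("pics/w5.png",np.hstack([cv2.imread("pics/wrist5.png")[100:400,120:520],cv2.imread("pics/side5.png")[60:360,120:520]]))
```

```text
17.175 [0.5861 0.2067 0.2271] 8.320330800318615 [-0.311  -1.4471 -2.9569] 0.060726589535899204
wrist 1666
[0.6358 0.2098 0.145 ] [0.7353 0.2337 0.1747]
y at .685 0.22082417501286794 slope 0.12142737900397091
low_peg [432.5, 210.6] 0.63 [0.6825 0.2211 0.1641]
corner_eye [319.3, 228.2] 0.74 [0.586  0.223  0.2543]
side 241
[0.6362 0.2115 0.1456] [0.7323 0.2349 0.1741]
y at .685 0.2218260238545855 slope 0.11846327947625737
low_peg [235.8, 264.4] 0.61 [0.6768 0.2204 0.1627]
corner_eye [275.0, 257.2] 0.7 [0.5819 0.2185 0.2145]
```

View pics/w5.png

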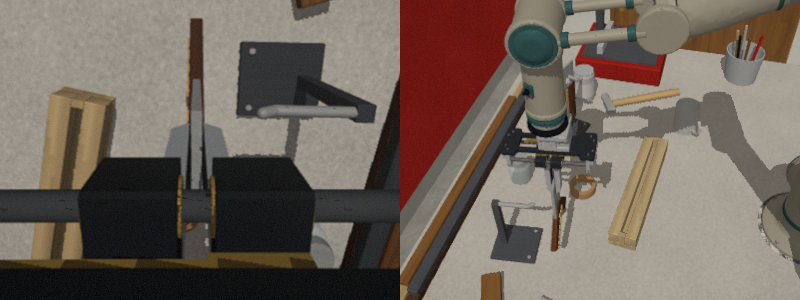

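The corner is held upright in front of the low peg, with the tip at about (262,112) in the wrist crop. The peg yaw is about 6.9°. I'll lower and insert.

Request:
apply_moves(series=[[[0,0.007,-0.04],[0,0,-0.047]],[[0,0.007,-0.08],[0,0,-0.047]],[[0,0.007,-0.105],[0,0,-0.047]],[[0,0.007,-0.105],[0,0,-0.047]],[[0,0.007,-0.105],[0,0,-0.047]]])

```text
time: 18.1
position: [0.5869, 0.2099, 0.1862]
ee_rot: [[-0.12, 0.993, 0.001], [0.993, 0.12, 0.0], [0.0, 0.001, -1.0]]
force: [-0.6, 0.5, -2.6]
width: 0.061
```

Request:
apply_moves(series=[[[0.04,0.005,0],[0,0,0]],[[0.08,0.01,0],[0,0,0]],[[0.11,0.013,0],[0,0,0]],[[0.14,0.017,0],[0,0,0]]])

```text
time: 18.6
position: [0.6437, 0.2167, 0.1861]
ee_rot: [[-0.12, 0.993, 0.0], [0.993, 0.12, 0.0], [0.0, 0.0, -1.0]]
force: [-0.7, 1.0, -2.7]
width: 0.063
```

Request:
apply_moves(series=[[[0.03,0.004,0],[0,0,0]],[[0.06,0.007,0],[0,0,0]],[[0.09,0.011,0],[0,0,0]],[[0.107,0.013,0],[0,0,0]],[[0.107,0.013,0],[0,0,0]]])

```text
time: 19.23
position: [0.6857, 0.2218, 0.1857]
ee_rot: [[-0.12, 0.993, -0.0], [0.993, 0.12, -0.0], [-0.0, -0.0, -1.0]]
force: [0.3, -0.2, -2.3]
width: 0.061
```

Request:
apply_moves(series=[[[0,0,-0.01],[0,0,0]],[[0,0,-0.02],[0,0,0]],[[0,0,-0.03],[0,0,0]],[[0,0,-0.036],[0,0,0]],[[0,0,-0.036],[0,0,0]]])

```text
time: 19.85
position: [0.6852, 0.2218, 0.1716]
ee_rot: [[-0.12, 0.993, 0.0], [0.993, 0.12, 0.0], [0.0, 0.0, -1.0]]
force: [0.3, -0.3, -2.6]
width: 0.061
```

Request:
apply_moves(series=[[[0,0,-0.003],[0,0,0]],[[0,0,-0.004],[0,0,0]],[[0,0,-0.004],[0,0,0]]])

```text
time: 20.23
position: [0.6855, 0.2218, 0.1711]
ee_rot: [[-0.12, 0.993, 0.001], [0.993, 0.12, 0.0], [0.0, 0.001, -1.0]]
force: [-1.4, 0.6, 3.1]
width: 0.063
```

Run:
```python
from h import *
o=ctrl.observe();print(o["time"],o["position"],o["force"])
c=shot("scene");s=shot("side")
a=cv2.resize(c["image"][210:370,260:420],(400,400),interpolation=cv2.INTER_CUBIC);b=cv2.resize(s["image"][190:350,170:330],(400,400),interpolation=cv2.INTER_CUBIC)
cv2.imwrite("pics/t6.png",np.hstack([a,b])[...,::-1])
```

```text
20.225 [0.68551449 0.22179867 0.17108695] [-1.39005429  0.59587116  3.07533527]
```

View pics/t6.png

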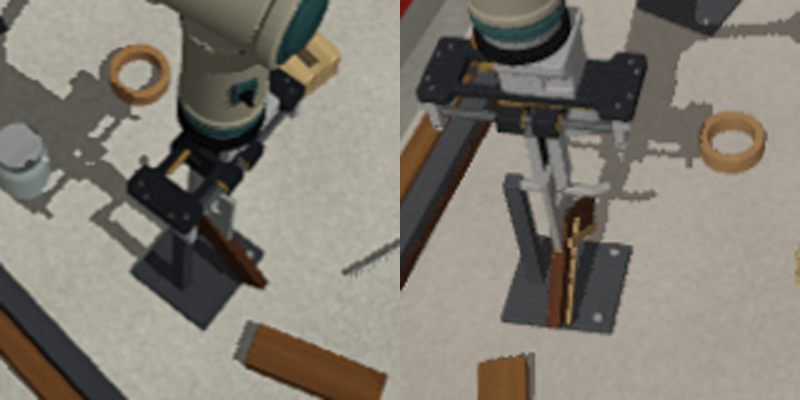

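The peg shows on both sides of the tab at about (590,187) in the side view, and the force confirms the peg carries the corner. I'll release.

Request:
apply_moves(series=[[[0,0,0],[0,0,0]],[[0,0,0],[0,0,0]],[[0,0,0],[0,0,0]],[[0,0,0],[0,0,0]]], grip=0.5)

```text
time: 20.82
position: [0.6854, 0.2218, 0.1697]
ee_rot: [[-0.12, 0.993, -0.0], [0.993, 0.12, -0.0], [-0.0, -0.0, -1.0]]
force: [0.1, -0.3, 0.6]
width: 0.252
```

Request:
apply_moves(series=[[[0,0,0.03],[0,0,0]],[[0,0,0.1],[0,0,0]],[[0,0,0.2],[0,0,0]],[[0,0,0.32],[0,0,0]],[[0,0,0.4],[0,0,0]]])

```text
time: 21.45
position: [0.6858, 0.2219, 0.334]
ee_rot: [[-0.12, 0.993, 0.005], [0.993, 0.12, 0.001], [0.0, 0.005, -1.0]]
force: [-0.6, 0.0, -0.3]
width: 0.251
```

Request:
apply_moves(series=[[[-0.13,-0.05,0],[0,0,0]],[[-0.27,-0.1,0],[0,0,0]],[[-0.4,-0.15,0],[0,0,0]],[[-0.5,-0.2,0],[0,0,0]],[[-0.5,-0.2,0],[0,0,0]]])

```text
time: 22.08
position: [0.4828, 0.141, 0.3323]
ee_rot: [[-0.119, 0.993, 0.003], [0.993, 0.119, 0.0], [-0.0, 0.003, -1.0]]
force: [-0.5, 0.2, 0.5]
width: 0.25
```

Request:
apply_moves(series=[[[0,0,0],[0,0,0]],[[0,0,0],[0,0,0]],[[0,0,0],[0,0,0]],[[0,0,0],[0,0,0]],[[0,0,0],[0,0,0]]])

```text
time: 22.7
position: [0.4856, 0.1419, 0.3298]
ee_rot: [[-0.12, 0.993, -0.001], [0.993, 0.12, -0.0], [0.0, -0.001, -1.0]]
force: [1.1, 0.3, -0.3]
width: 0.253
```

```bash
python3 chk.py 7
python3 - <<'E'
import cv2,numpy as np
a=cv2.imread("pics/scene7.png")[130:370,180:420];b=cv2.imread("pics/side7.png")[90:330,180:420]
cv2.imwrite("pics/f7.png",cv2.resize(np.hstack([a,b]),(800,400),interpolation=cv2.INTER_CUBIC))
E
```

```text
22.7 [0.4856 0.1419 0.3298] 6.8834018798042615 [ 1.1415  0.2798 -0.3265] 0.25303006155888963
wrist low_peg [493. 142.] 0.7 [0.6771 0.2172 0.1639]
wrist corner_eye [494. 138.] 0.86 [0.6776 0.2218 0.1635]
wrist cornertop_on_peg 994 [0.6837 0.2218 0.192 ] [0.678  0.194  0.1781] [0.692  0.2489 0.2004]
scene tall_peg [230. 175.] 0.92 [ 0.6876 -0.212   0.2146]
scene stick_eye [232. 179.] 0.76 [ 0.6826 -0.2132  0.1884]
scene low_peg [340. 290.] 0.75 [0.6879 0.2107 0.147 ]
scene corner_eye [346. 292.] 0.7 [0.6884 0.2323 0.1713]
scene sticktop 64 [ 0.6838 -0.2031  0.2449] [ 0.674  -0.2325  0.2304] [ 0.6918 -0.1782  0.2527]
scene cornertop_on_peg 114 [0.6876 0.2226 0.193 ] [0.6817 0.197  0.1781] [0.6918 0.2482 0.2037]
side tall_peg [287. 134.] 0.93 [0.5705 0.123  0.4682]
side stick_eye [286. 137.] 0.65 [0.5711 0.1315 0.4678]
side low_peg [236. 265.] 0.61 [0.6763 0.2217 0.1608]
side corner_eye [234. 270.] 0.82 [0.6852 0.2174 0.1349]
side sticktop 86 [ 0.6821 -0.2042  0.2405] [ 0.673  -0.2305  0.23  ] [ 0.6915 -0.1763  0.2492]
side cornertop_on_peg 119 [0.6834 0.2241 0.1915] [0.6774 0.194  0.1782] [0.6935 0.2494 0.2019]
```

View pics/f7.png

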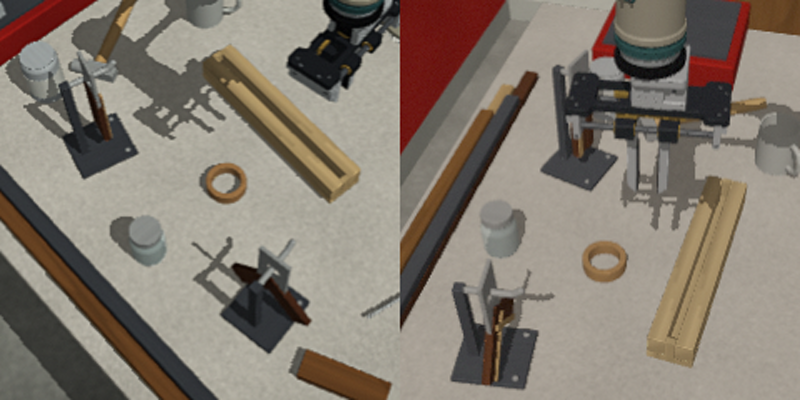

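Both samples hang upright on their pegs, with tops at 0.249 and 0.200 m as expected. The rest is empty, the jar and tape look undisturbed, and the arm is clear.

```bash
python3 -c "
from rig import ctrl; print(ctrl.close_job())"
```

```text
the job is handed in; nothing more can be done
None
```

I hung the straight sample on the higher peg and the corner sample on the lower peg, then handed the job in at about 23 s of robot time. No verdict is reported back.

**Hanging height:** The tab tops measured about 0.249 m and 0.200 m. A freely hanging eye should put them at 0.249 m and 0.199 m.

**Position on the pegs:** Both tabs are centred within a few millimetres of the peg points: the stick at (0.684, -0.204) and the corner at (0.684, 0.222).

**Weight:** The load came off the wrist before each release. For the corner I pressed down with about 3 N just before letting go.

**Stillness:** The stick's top measured the same in the scene and side views about 11 s apart. The corner was only checked once, about 2 s after release.

**Other things:** The jar and tape look undisturbed in the last picture. I did not measure them again, nor the other bystanders. The arm is clear of everything.

**Disagreements:** The network eye and peg marks were scattered by 1–3 cm in the depth readings, and the gripper blocked one side view. I relied on the depth-cloud measurements instead; these agreed to about 2 mm on peg position and about 3 mm on tab position.

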